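# Bar the waffle iron shut and hold its preheat dial on the third click

### The job

Pick up the retaining bar by its wooden grip and lay it, without dropping it, across the closed waffle iron, flat in the forks on both sides with both ends past the forks, and let go. Then press the red tab of the spring-return dial down past two clicks to the third, without ramming it, and finish while still holding it there, because it springs back when let go. Leave the crock, mug, jar, bowl, spoon and brush alone.

Things in the scene. Friction and masses are not known exactly. Their poses are not given: they have to be found in the camera images.
- iron: Square waffle iron, shut, fixed: steel, 224 x 224 mm, lid top 95 mm high. Origin under its centre on the ledge, z up; x runs away from its black front handle (at x = -150, z = 80, y = -40 to 40 mm), y to the left seen from the handle. Fork posts stand at x = 0, y = +137 and -137 mm; a black dial housing on its right at x = -55 to 55, y = -250 to -180 mm, up to z = 124 mm.
- seat (a point): Where the bar's origin belongs: midway between the forks, fixed on the iron at (0, 0, 100) mm, axes as the iron's; the bar lies along y. Both fork floors are at this height, 16 mm thick along y. Each slot is open upward, 26 mm wide in x for the 20 mm bar, with flared lips up to 124 mm above the ledge.
- dial_axis (a point): Middle of the dial's level turning axis, fixed at (-20, -215, 90) mm in the iron's frame; axes as the iron's, the axis runs along y. The dial disc is 68 mm across, between two black cheeks.
- bar: Loose retaining bar: flat steel strip 330 mm long (its y), 20 mm wide (x), 12 mm thick, lying flat on the ledge, with a wooden grip block on top at mid-length: 70 mm along y, 22 mm across x, from 12 to 52 mm above the underside. Origin at the centre of the underside, z up. The same either way round. 0.25 to 0.45 kg, balanced at the grip.
- dial (a joint): Angle of the spring-return dial, rad: 0 at rest, growing as the red tab is pressed down. Soft clicks at 0.25, 0.50 and 0.75 (white, white, red marks); end stop 0.85; 0.65 and up counts as the third click. At the tab's end it pushes back with about 5 to 9 N, dipping by 2 to 4 N at each click; let go, it returns to 0.
- dial_pad (a point): Centre of the red round bar at the tab's outer end: 16 mm diameter, 36 mm long along the iron's y. It moves with the dial on a circle of 72 mm radius round the dial axis, on the iron's handle side (-x): 30 degrees above the axis at rest (126 mm high), level at 0.52 rad, 13 degrees below at 0.75 rad (74 mm high). Press it from above.
- crock: Lidded blue stoneware crock, 136 mm across, 178 mm high, origin under its centre. Leave alone.
- mug: White mug, 80 mm across, 90 mm high, origin under its centre. Leave alone.
- jar: Amber jar, 72 mm across, 120 mm high, origin under its centre. Leave alone.
- bowl: Terracotta bowl, 100 mm across, 55 mm high, origin under its centre. Leave alone.
- spoon: Wooden spoon 220 mm long lying on the ledge along its x axis. Leave alone.
- brush: Pastry brush 200 mm long lying on the ledge along its x axis. Leave alone.

How it is judged (in metres and radians):
On the way, in this order (a step that is already met when the one before it is completed fails the run):
1. the bar lies flat in both forks, released, with the dial still at rest (x of bar in the frame of iron between -0.006 and 0.006 m and y of bar in the frame of iron between -0.016 and 0.016 m and z of bar in the frame of iron between 0.096 and 0.104 m and angle between the y axis of bar and the y axis of iron, either way round below 0.05 rad and angle between bar's own z axis and vertical below 0.05 rad and contact force between each of the fingers, the arm and bar below 0.1 N and linear speed of bar below 0.03 m/s and value of joint dial below 0.12 rad), for 0.2 s.
2. the dial is pressed to the third click by the robot (value of joint dial above 0.65 rad and contact force between any of the fingers, the arm and dial above 1.5 N), for 0.3 s.
At the end, for the whole second after the job is handed in: Robot pressing the dial (1.5 N or more), steady, at 0.65 rad or more; bar at rest and untouched in both forks: within 6 mm across, 16 mm along, 4 mm in height of (0, 0, 100) mm in the iron's frame, level and along the iron's y within 0.05 rad (all of step 2 and x of bar in the frame of iron between -0.006 and 0.006 m and y of bar in the frame of iron between -0.016 and 0.016 m and z of bar in the frame of iron between 0.096 and 0.104 m and angle between the y axis of bar and the y axis of iron, either way round below 0.05 rad and angle between bar's own z axis and vertical below 0.05 rad and contact force between each of the fingers, the arm and bar below 0.1 N and linear speed of bar below 0.03 m/s and velocity of joint dial between -0.15 and 0.15 rad/s); the arm keeps its last pose, push and grip.
It fails at once if the bar is dropped (moving faster than 0.75 m/s while the fingers do not hold it) (linear speed of bar above 0.75 m/s and contact force between the fingers and bar below 0.1 N).
It fails at once if the dial is rammed (more than 60 N) (contact force between any of the fingers, the arm and dial above 60 N).
It fails at once if the crock, mug, jar, bowl, spoon or brush is moved more than 20 mm (distance of any of crock, mug, jar, bowl, spoon, brush from where it was at the start of the episode above 0.02 m).
It also fails if it takes over 58 s, if anything falls off the work surface, if the arm or the gripper's body presses on something with over 40 N, if the wrist force passes 120 N, or if a joint passes its speed limit or range.

### The arm

A 6-joint arm with a two-finger parallel gripper is mounted at the origin on the work surface. World frame = base frame: x ahead of the robot, y to its left, z up, the work surface at z = 0. Lengths are in mm, angles in rad, forces in N, time in s.
With the tool pointing down it reaches from about 350 to 975 mm from the base axis. Payload 7.1 kg.
Tool frame: the origin (TCP) lies at the very end of the fingers, on their centre line; the grasp point (between the pads) lies tcp_to_grasp behind it (tcp_to_grasp is the distance from the TCP to the grasp point, in mm); z points along the fingers, x is the direction in which the jaws open and shut, and the axes are right-handed (so a half turn about z gives the same grasp; the last joint's range is limited). The gripper opens to 88 mm and grips with 3 to 60 N. Pads are 20 mm wide; open, the fingers measure 115 mm over their backs; the gripper's body (75 mm by 178 mm) begins 61 mm behind the grasp point.
Start: joints at [-1.247, 0.423, 1.63, -0, 1.089, -0.019], TCP at [210.095, -588.613, 222.675] pointing down, gripper open.
Joint ranges: [-3, 3], [-0.9, 2.11], [0.09, 2.58], [-1.31, 4.45], [0.11, 2.69], [-2.54, 2.54]. Speed limits (rad/s): [2.39, 2.39, 3.01, 3.14, 3.14, 3.14].

### API

Orientations are given as a rotation vector (axis times angle).
In Python, from workcell import get_obs, get_image, close_job, recognise, mark_of, tcp_to_grasp gives the robot as it stands. The module is installed in compiled form; this text tells all that it offers.
- The arm moves only by the tool move_arm, never from a script. Its argument "motion" is a list of rows, each a list of 7 numbers: the shift along the world's x, y, z in mm, then the turn, a rotation vector about the world's x, y, z in rad, then the finger opening in mm, from 0 to 87.8. A call has 1 to 5 rows; each row is the pose to reach, as a shift and turn from the pose commanded when the call began; what a row does not reach only later rows make up. A row lasts 1/12 s, in which the tool goes at most 41.7 mm and 7.16 degrees, less where a joint would pass 70% of its speed; a pose out of reach is approached as far as the arm can. A call with a gripper value outside its range is refused whole. The fingers move at their own pace and stop on an object; the grip force is fixed at half the most. Time passes only in rows, so rows that repeat a pose let the fingers close. It gives the time, the measured TCP pose, the force and the opening at its end, in the units of the state.
- get_obs(): the state, without advancing time (a new reading comes with each control period).
- get_image(name): name is "scene" or "top" or "wrist"; returns a dict with "color" (400x640x3 uint8, red, green, blue), "mtx" (3x3 intrinsics, pixels), "camera_from_world" (4x4, takes a point from world to camera coordinates). Camera axes: x right, y up, looking along -z (the intrinsics and any distortion apply to the point x, -y, -z); pixel columns grow to the right and rows downward; lengths in mm; the calibration is good to about 2 mm. A picture is of the moment at which its call begins. There is no depth.
- close_job(): hands the job in, once; it reports no verdict.
Trained networks look in a picture, given as the dict that the camera call returned (one of the last four; its "shot" number tells which), for a name from the list of things; names that differ only in an ending like _2 or _b are one class to them, and where a whole thing is asked for, a point or a joint stands for the part that bears it (a point fixed in the world has none). Each returns a list of dicts, best first, with "p" (0 to 1); they miss things now and then, are a little off and sometimes report something else, mostly with a low value. They report only what shows in the picture. A call takes as long as a camera call.
- recognise(picture, label): "bbox" ([centre column, centre row, width, height] in pixels, round what is visible of it).
- mark_of(picture, label): "location" ([row, column] in pixels: a listed point, or the origin of a listed thing).
The state is a dict: "t": time; "qpos": joint angles; "qvel": joint speeds; "joint_torque": joint torques, N m; "ee_pos": TCP position; "orientation": TCP orientation; "ft_force": force on the tool from outside, world axes, zero at the start; "moment": the same for the moment, N m; "width": finger opening in mm.
Only numpy, scipy, OpenCV 4.12 (cv2) and the standard library are available. Lean on these libraries where they do the work, as an engineer would, in place of code of your own. Each camera call takes 0.05 s, during which the arm holds its last target. There are 200 camera calls.

## Working session

There is one attempt and no reset: what is moved stays moved. The work goes in short steps, Python scripts to look and compute and a tool call to move; the robot and the scene stay as the last step left them, time stands still between calls to the robot, and variables do not carry over. Pictures are saved under pics/ and viewed, about 8 in all and at most 12, crops included, and the job is handed in when it is done.

Besides the shell and the picture viewer there is one more tool, called as name([rows], argument=value, ...), one row to a line, values as JSON. move_arm: Moves the arm, as the interface text tells. Its arguments: {"type":"object","properties":{"motion":{"type":"array"}},"required":["motion"]}

```bash
mkdir -p pics; cat > h.py <<'E'
import numpy as np, cv2
from workcell import *
def shot(n,f=None):
    p=get_image(n)
    if f: cv2.imwrite('pics/'+f,p['color'][:,:,::-1])
    return p
def ray(p,row,col):
    T=np.array(p['camera_from_world']);K=np.array(p['mtx'])
    d=np.linalg.inv(K)@[col,row,1]; d=d*[1,-1,-1]
    R=T[:3,:3]; return -R.T@T[:3,3], R.T@d
def onz(p,row,col,z):
    o,d=ray(p,row,col); return o+d*(z-o[2])/d[2]
def proj(p,X):
    T=np.array(p['camera_from_world']);K=np.array(p['mtx'])
    c=T[:3,:3]@X+T[:3,3]; u=K@(c*[1,-1,-1]); return u[:2]/u[2]
E
python3 - <<'E'
from h import *
np.set_printoptions(precision=3,suppress=True)
print(tcp_to_grasp); print(get_obs())
for n in ('scene','top'):
    p=shot(n,n+'0.png'); print(n,p.keys(), ray(p,200,320))
    for l in ('iron','seat','dial_axis','bar','dial_pad','crock','mug','jar','bowl','spoon','brush'):
        m=mark_of(p,l)[:2]; b=recognise(p,l)[:1]
        print(l,[(np.round(x['location']),round(x['p'],2)) for x in m],[(np.round(x['bbox']),round(x['p'],2)) for x in b])
        if m:
            z={'seat':100,'dial_axis':90,'dial_pad':126}.get(l,0); print('   ',onz(p,*m[0]['location'],z))
E
```

```text
18.700000000000003
{'t': 0.0, 'qpos': array([-1.247,  0.424,  1.631, -0.   ,  1.089, -0.019]), 'qvel': array([-0.001, -0.001, -0.   , -0.001,  0.   , -0.001]), 'joint_torque': array([ -0.001, -54.463, -27.366,   0.064,   0.023,  -0.   ]), 'ee_pos': array([ 209.91, -588.1 ,  221.89]), 'orientation': array([-2.567,  1.809,  0.002]), 'ft_force': array([ 0.085,  0.302, -0.005]), 'moment': array([ 0.001, -0.046,  0.005]), 'width': 87.94321088449112}
scene dict_keys(['color', 'mtx', 'camera_from_world', 'shot']) (array([ 1349.904, -1326.217,  1056.418]), array([-0.42 ,  0.737, -0.53 ]))
iron [(array([202., 337.]), 0.86), (array([185., 337.]), 0.28)] [(array([330., 200.,  86.,  81.]), 0.88)]
    [576.29  160.318   0.   ]
seat [(array([182., 335.]), 0.71)] [(array([329., 201.,  87.,  86.]), 0.68)]
    [579.495 137.353 100.   ]
dial_axis [] [(array([330., 201.,  89.,  90.]), 0.87)]
bar [(array([265., 259.]), 0.91)] [(array([259., 266.,  60.,  57.]), 0.93)]
    [ 538.118 -296.298    0.   ]
dial_pad [(array([196., 291.]), 0.71)] [(array([301., 206.,  30.,  29.]), 0.83)]
    [513.023 -58.021 126
[... 1281 characters left out ...]
.,  12.,  26.]), 0.61)]
    [504.235 -78.494 126.   ]
crock [(array([200., 282.]), 0.46)] [(array([185., 229.,  48.,  40.]), 0.61)]
    [583.342 168.448   0.   ]
mug [(array([149., 361.]), 0.55)] [(array([362., 146.,  33.,  23.]), 0.7)]
    [ 781.479 -138.636    0.   ]
jar [(array([149., 286.]), 0.72)] [(array([284., 145.,  20.,  19.]), 0.66)]
    [782.791 151.152   0.   ]
bowl [(array([146., 326.]), 0.56)] [(array([298., 207., 111.,  78.]), 0.63)]
    [795.217  -5.269   0.   ]
spoon [(array([232., 454.]), 0.6)] [(array([453., 234.,  12.,  60.]), 0.58)]
    [ 457.207 -493.343    0.   ]
brush [(array([185., 214.]), 0.86)] [(array([214., 187.,  10.,  53.]), 0.64)]
    [643.668 431.612   0.   ]
```

```bash
python3 - <<'E'
import cv2
a=cv2.imread('pics/top0.png')[100:290,150:480]
cv2.imwrite('pics/topc.png',cv2.resize(a,(792,456),interpolation=cv2.INTER_CUBIC))
E
```

```text
(no output)
```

View pics/topc.png

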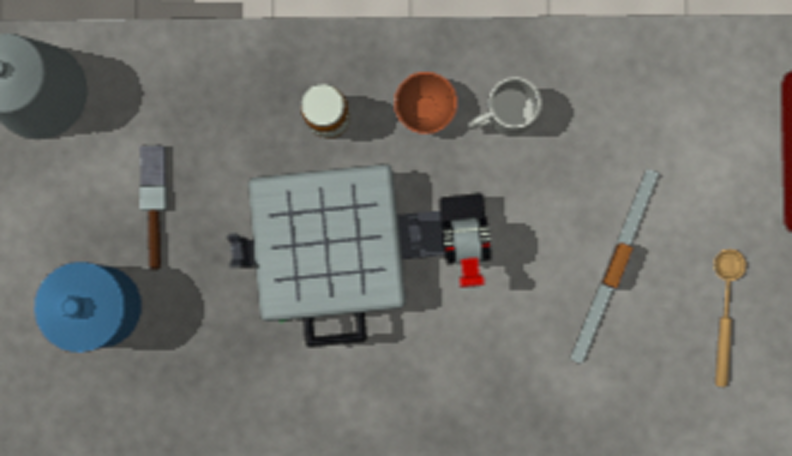

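View pics/scene0.png

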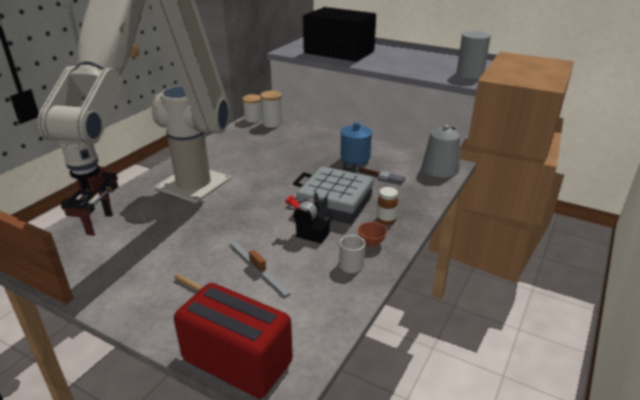

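Top view, crop scale 2.4 and offset (150,100): the lid corners are near (249,180), (388,165), (402,305) and (262,318). The bar runs from (652,172) to (577,361) with its grip at (617,265). The red tab is at (471,275), and the iron's handle faces the robot. The scene view agrees.

```bash
python3 - <<'E'
from h import *
np.set_printoptions(precision=2,suppress=True)
p=shot('top')
f=lambda x,y,z: onz(p,100+y/2.4,150+x/2.4,z)
C=np.array([f(*c,95) for c in ((249,180),(388,165),(402,305),(262,318))]); print(C,C.mean(0))
ex=(C[0]+C[1]-C[2]-C[3]); ey=(C[0]+C[3]-C[1]-C[2]); print(np.degrees(np.arctan2(ex[1],ex[0])),np.degrees(np.arctan2(-ey[0],ey[1])),np.linalg.norm(ex)/2,np.linalg.norm(ey)/2)
a,b=f(652,172,12),f(577,361,12); d=a-b; print(a,b,(a+b)/2,np.degrees(np.arctan2(-d[0],d[1])),np.linalg.norm(d)); print('grip',f(617,265,52)); print('pad',f(471,273,130))
o=get_obs()
import scipy.spatial.transform as s
print(s.Rotation.from_rotvec(o['orientation']).as_matrix())
w=get_image('wrist'); print('cam',ray(w,200,320))
E
```

```text
[[671.48 263.66  95.  ]
 [693.58  49.46  95.  ]
 [478.61  28.55  95.  ]
 [459.48 242.71  95.  ]] [575.79 146.09  95.  ]
5.5985902758777915 5.498782660392519 214.50698019173922 215.16919461508547
[ 689.62 -370.96   12.  ] [ 388.48 -247.46   12.  ] [ 539.05 -309.21   12.  ] -112.29986745524353 325.485073659566
grip [ 539.65 -306.56   52.  ]
pad [526.29 -75.79 130.  ]
[[ 0.34 -0.94 -0.  ]
 [-0.94 -0.34  0.  ]
 [-0.    0.   -1.  ]]
cam (array([ 288.23, -559.43,  384.44]), array([-0.28, -0.11, -0.95]))
```

move_arm([
  [41, 35, 0, 0, 0, -0.1, 87],
  [82, 70, 0, 0, 0, -0.2, 87],
  [115, 98, 0, 0, 0, -0.3, 87],
  [147, 124, 0, 0, 0, -0.4, 87],
  [179, 151, 0, 0, 0, -0.5, 87],
])

```text
t: 2.82
ee_pos: [370.4, -452.9, 222.8]
orientation: [-2.033, 2.395, -0.001]
ft_force: [0.8, -0.7, 0.5]
width: 86.8
```

move_arm([
  [32, 27, 0, 0, 0, -0.1, 87],
  [64, 54, 0, 0, 0, -0.2, 87],
  [96, 81, 0, 0, 0, -0.238, 87],
  [128, 108, 0, 0, 0, -0.238, 87],
  [150, 130, 0, 0, 0, -0.238, 87],
])

```text
t: 3.23
ee_pos: [521.7, -322.2, 222.9]
orientation: [-1.743, 2.613, -0.001]
ft_force: [0.2, -0.7, 0.5]
width: 86.9
```

```bash
python3 - <<'E'
from h import *
from scipy.spatial.transform import Rotation as R
np.set_printoptions(precision=3,suppress=True)
o=get_obs(); M=R.from_rotvec(o['orientation']).as_matrix(); print(o['t'],o['ee_pos'],np.degrees(np.arctan2(M[1,0],M[0,0])),o['ft_force'])
p=shot('wrist','w1.png'); print(ray(p,200,320)); print([(x['location'],x['p'],onz(p,*x['location'],0)) for x in mark_of(p,'bar')])
T=np.array(p['camera_from_world']); 
for X in ((689.6,-371,12),(388.5,-247.5,12),(539,-308,52)): print(proj(p,np.array(X)))
E
```

```text
3.2333 [ 521.669 -322.193  222.885] -112.59586576923657 [ 0.238 -0.725  0.497]
(array([ 598.1  , -352.087,  384.754]), array([-0.277,  0.109, -0.955]))
[([157.4, 301.4], 0.69, array([ 541.647, -307.9  ,    0.   ]))]
[299.998  -4.904]
[305.203 289.338]
[300.087 169.053]
```

View pics/w1.png

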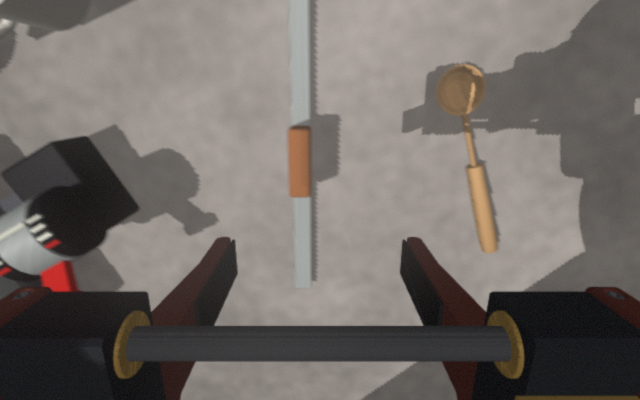

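move_arm([
  [0, 0, -40, 0, 0, 0, 87],
  [0, 0, -40, 0, 0, 0, 87],
  [0, 0, -40, 0, 0, 0, 87],
])

```text
t: 3.58
ee_pos: [517.3, -323.7, 181.0]
orientation: [1.74, -2.613, -0.007]
ft_force: [0.6, 0.6, 0.2]
width: 86.8
```

```bash
python3 - <<'E'
from h import *
from scipy.spatial.transform import Rotation as R
np.set_printoptions(precision=3,suppress=True)
o=get_obs(); M=R.from_rotvec(o['orientation']).as_matrix(); print(o['t'],o['ee_pos'],np.degrees(np.arctan2(M[1,0],M[0,0])),o['ft_force'])
p=shot('wrist','w2.png'); im=p['color'].astype(int)
print([(x['location'],x['p'],onz(p,*x['location'],0)) for x in mark_of(p,'bar')])
# grip: brownish orange
hsv=cv2.cvtColor(p['color'],cv2.COLOR_RGB2HSV)
m=((hsv[:,:,0]<15)&(hsv[:,:,1]>110)&(hsv[:,:,2]>90)).astype(np.uint8); m[:, :240]=0; m[:,380:]=0; m[260:]=0
n,l,s,c=cv2.connectedComponentsWithStats(m); k=1+np.argmax(s[1:,4]); print(s[k])
mm=l==k
for r in range(s[k][1],s[k][1]+s[k][3],8):
    q=np.where(mm[r])[0]; print(r,q.min(),q.max(),onz(p,r,q.min(),52)[:2],onz(p,r,q.max()+1,52)[:2])
# steel strip edges: print gray profiles
for r in (10,40,250,300,340): print(r,hsv[r,270:345:2,2], hsv[r,270:345:6,1])
E
```

```text
3.5833 [ 517.316 -323.685  181.05 ] -112.66471637189419 [0.626 0.617 0.211]
[([158.2, 298.3], 0.71, array([ 542.95 , -310.484,    0.   ]))]
[ 282  129   26   77 1780]
129 286 295 [ 577.561 -317.512] [ 574.322 -325.291]
137 282 305 [ 572.77  -311.631] [ 564.94  -330.435]
145 283 306 [ 566.268 -309.613] [ 558.383 -328.55 ]
153 283 306 [ 560.004 -306.771] [ 552.063 -325.843]
161 283 306 [ 553.65  -303.887] [ 545.651 -323.097]
169 284 306 [ 546.867 -301.769] [ 539.147 -320.312]
177 284 306 [ 540.324 -298.807] [ 532.547 -317.486]
185 284 306 [ 533.684 -295.801] [ 525.85  -314.618]
193 284 306 [ 526.946 -292.751] [ 519.054 -311.707]
201 285 306 [ 519.761 -290.486] [ 512.156 -308.753]
10 [163 167 166 165 165 165 159 166 172 174 174 175 176 174 172 173 178 171
 104 113 112 112 136 169 168 170 166 165 165 165 168 168 166 167 167 168
 167 169] [17 22 18  4  6  6  5 23 21 22 23 21 18]
40 [166 168 167 165 167 166 164 157 170 172 173 172 175 172 171 172 176 173
 118 114 115 113 134 168 169 168 166 163 165 165 164 165 164 165 166 166
 168 167] [22 20 20  6  6  4  6 20 18 17 19 20 20]
250 [154 153 155 156 156 156 154 151 151 151 142 165 167 164 165 168 166 165
 167 138 106 107 122 157 157 159 153 154 150 147 150 149 153 152 154 154
 156 157] [20 20 20 19  6  6  8 19 19 20 20 20 21]
300 [154 154 151 154 156 156 155 155 156 154 152 163 161 163 162 167 163 166
 165 154 157 159 161 160 160 160 160 160 165 166 166 168 164 161 160 160
 158 157] [18 20 21 18  6  8  6 18 19 21 20 21 19]
340 [62 60 60 61 60 61 61 62 62 62 59 60 60 59 61 60 58 62 61 59 60 62 60 59
 61 60 59 58 60 58 60 58 59 58 59 58 58 58] [ 8  8  4 12  4 17  4 12 13  9  4  4  4]
```

View pics/w2.png

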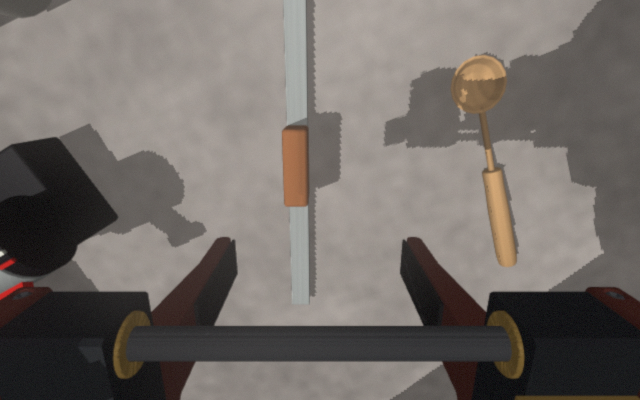

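The wrist view shows the grip at columns 283–306, rows 129–205, so its centre is about (542.5, -310.3) with the bar's long axis at -22°. The arm stopped about 28 mm short, so I'll centre it, descend and grip.

move_arm([
  [25, 13, 0, 0, 0, 0.01, 87],
  [25, 13, -40, 0, 0, 0.01, 87],
  [25, 13, -80, 0, 0, 0.01, 87],
  [25, 13, -110, 0, 0, 0.01, 87],
  [25, 13, -110, 0, 0, 0.01, 87],
])

```text
t: 4.1
ee_pos: [541.1, -310.1, 68.5]
orientation: [1.752, -2.603, -0.011]
ft_force: [-1.1, -0.0, -0.2]
width: 87.1
```

move_arm([
  [0, 0, -25, 0, 0, 0, 87],
  [0, 0, -45, 0, 0, 0, 87],
  [0, 0, -56, 0, 0, 0, 87],
  [0, 0, -56, 0, 0, 0, 87],
  [0, 0, -56, 0, 0, 0, 87],
])

```text
t: 4.52
ee_pos: [544.9, -312.0, 18.2]
orientation: [-1.754, 2.605, -0.002]
ft_force: [0.2, 0.2, 0.8]
width: 87.2
```

move_arm([
  [0, 0, 0, 0, 0, 0, 10],
  [0, 0, 0, 0, 0, 0, 10],
  [0, 0, 0, 0, 0, 0, 10],
  [0, 0, 0, 0, 0, 0, 10],
  [0, 0, 0, 0, 0, 0, 10],
])

```text
t: 4.93
ee_pos: [544.5, -311.4, 17.3]
orientation: [-1.755, 2.605, -0.001]
ft_force: [-0.5, 0.0, 0.2]
width: 57.1
```

move_arm([
  [0, 0, 0, 0, 0, 0, 10],
  [0, 0, 0, 0, 0, 0, 10],
  [0, 0, 0, 0, 0, 0, 10],
  [0, 0, 0, 0, 0, 0, 10],
  [0, 0, 0, 0, 0, 0, 10],
])

```text
t: 5.35
ee_pos: [544.2, -311.2, 16.6]
orientation: [1.755, -2.605, -0.0]
ft_force: [-2.4, -4.8, 4.5]
width: 23.8
```

move_arm([
  [0, 0, 0, 0, 0, 0, 10],
  [0, 0, 0, 0, 0, 0, 10],
  [0, 0, 0, 0, 0, 0, 10],
  [0, 0, 0, 0, 0, 0, 10],
  [0, 0, 8, 0, 0, 0, 10],
])

```text
t: 5.77
ee_pos: [543.0, -310.4, 23.2]
orientation: [1.754, -2.605, -0.005]
ft_force: [-0.1, 0.9, -4.3]
width: 21.9
```

move_arm([
  [0, 0, 20, 0, 0, 0, 10],
  [0, 0, 45, 0, 0, 0, 10],
  [0, 0, 75, 0, 0, 0, 10],
  [0, 0, 105, 0, 0, 0, 10],
  [0, 0, 135, 0, 0, 0, 10],
])

```text
t: 6.18
ee_pos: [543.6, -310.5, 160.8]
orientation: [1.755, -2.605, -0.003]
ft_force: [1.4, -0.5, -4.0]
width: 21.5
```

move_arm([
  [0, 0, 30, 0, 0, 0, 10],
  [0, 0, 60, 0, 0, 0, 10],
  [0, 0, 85, 0, 0, 0, 10],
  [0, 0, 100, 0, 0, 0, 10],
  [0, 0, 100, 0, 0, 0, 10],
])

```text
t: 6.6
ee_pos: [545.7, -311.8, 263.8]
orientation: [-1.753, 2.603, -0.009]
ft_force: [0.6, -0.7, -3.2]
width: 22.0
```

```bash
python3 - <<'E'
from h import *
from scipy.spatial.transform import Rotation as R
np.set_printoptions(precision=3,suppress=True)
o=get_obs(); M=R.from_rotvec(o['orientation']).as_matrix(); print(o['t'],o['ee_pos'],np.degrees(np.arctan2(M[1,0],M[0,0])),o['ft_force'],o['moment'],o['width'],o['qpos'])
p=shot('wrist','w3.png')
for l in ('seat','iron','dial_pad','dial_axis'):
    print(l,[(x['location'],x['p']) for x in mark_of(p,l)][:2])
E
```

```text
6.6 [ 545.694 -311.819  263.843] -112.07760674982698 [ 0.583 -0.671 -3.203] [ 0.033 -0.087  0.   ] 21.96939770158833 [-0.538  0.383  1.59   0.     1.162  1.418]
seat []
iron [([262.4, 8.4], 0.73)]
dial_pad []
dial_axis [([236.5, 99.4], 0.71)]
```

move_arm([
  [-3, 16, 0, 0, 0, 0.12, 10],
  [-6, 31, 0, 0, 0, 0.24, 10],
  [-9, 47, 0, 0, 0, 0.36, 10],
  [-12, 62, 0, 0, 0, 0.48, 10],
  [-15, 78, 0, 0, 0, 0.6, 10],
])

```text
t: 7.27
ee_pos: [528.3, -232.3, 257.9]
orientation: [2.452, -1.963, -0.005]
ft_force: [0.4, -1.0, -3.7]
width: 22.0
```

move_arm([
  [-3, 16, 0, 0, 0, 0.12, 10],
  [-6, 31, 0, 0, 0, 0.24, 10],
  [-9, 47, 0, 0, 0, 0.36, 10],
  [-12, 62, 0, 0, 0, 0.48, 10],
  [-15, 78, 0, 0, 0, 0.6, 10],
])

```text
t: 7.68
ee_pos: [513.3, -154.3, 258.1]
orientation: [2.923, -1.151, -0.004]
ft_force: [-0.4, 0.1, -4.5]
width: 21.7
```

move_arm([
  [-3, 16, 0, 0, 0, 0.12, 10],
  [-6, 31, 0, 0, 0, 0.24, 10],
  [-9, 47, 0, 0, 0, 0.36, 10],
  [-12, 62, 0, 0, 0, 0.48, 10],
  [-15, 78, 0, 0, 0, 0.6, 10],
])

```text
t: 8.1
ee_pos: [498.3, -76.4, 258.3]
orientation: [-3.132, 0.236, 0.004]
ft_force: [-0.2, -0.3, -3.5]
width: 21.8
```

move_arm([
  [-3, 16, 0, 0, 0, 0.11, 10],
  [-7, 36, 0, 0, 0, 0.21, 10],
  [-7, 44, 0, 0, 0, 0.253, 10],
  [-7, 44, 0, 0, 0, 0.253, 10],
  [-7, 44, 0, 0, 0, 0.253, 10],
])

```text
t: 8.52
ee_pos: [491.8, -33.0, 258.8]
orientation: [-3.138, -0.152, 0.003]
ft_force: [1.2, -0.3, -3.0]
width: 22.2
```

```bash
python3 - <<'E'
from h import *
from scipy.spatial.transform import Rotation as R
np.set_printoptions(precision=3,suppress=True)
o=get_obs(); M=R.from_rotvec(o['orientation']).as_matrix(); print(o['t'],o['ee_pos'],np.degrees(np.arctan2(M[1,0],M[0,0])),o['ft_force'],o['moment'],o['width'],o['qpos'])
p=shot('wrist','w4.png'); np.savez('w4.npz',**{k:p[k] for k in ('mtx','camera_from_world','color')})
for l in ('seat','iron','dial_pad','dial_axis'):
    print(l,[(x['location'],x['p'],onz(p,*x['location'],{'seat':100,'iron':0,'dial_pad':126,'dial_axis':90}[l])) for x in mark_of(p,l)][:2])
E
```

```text
8.5167 [491.821 -32.992 258.776] 5.532962110578761 [ 1.153 -0.337 -3.014] [-0.029 -0.082  0.032] 22.229312291306183 [-0.091  0.183  1.88  -0.     1.08  -0.187]
seat []
iron [([12.5, 411.4], 0.65, array([578.866, 145.267,   0.   ]))]
dial_pad [([238.3, 337.8], 0.9, array([515.712, -77.962, 126.   ]))]
dial_axis [([222.5, 402.0], 0.58, array([584.04 , -69.292,  90.   ]))]
```

View pics/w4.png

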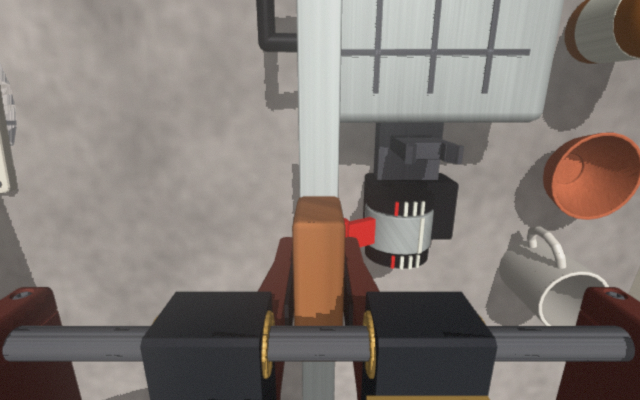

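The bar is held vertical in this view (columns 298–340). The right fork is near (390–462, 135–165), and the red pad is partly hidden at (358,232). I'll zoom on the fork.

```bash
python3 - <<'E'
import cv2
a=cv2.imread('pics/w4.png')[90:200,350:580]
cv2.imwrite('pics/w4c.png',cv2.resize(a,None,fx=3.4,fy=3.4,interpolation=cv2.INTER_CUBIC))
E
```

```text
(no output)
```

View pics/w4c.png

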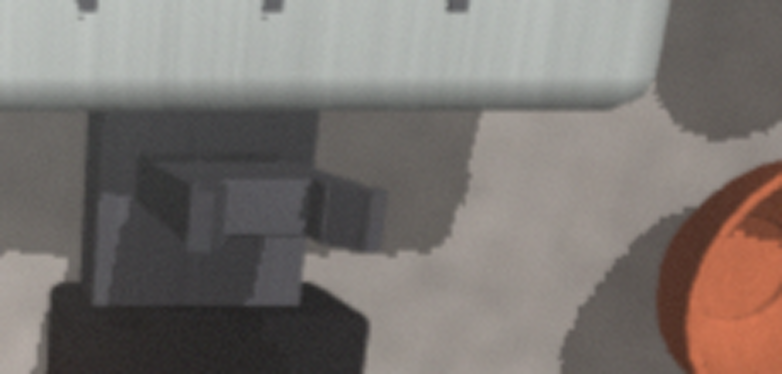

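```bash
python3 - <<'E'
from h import *
np.set_printoptions(precision=2,suppress=True)
p=dict(np.load('w4.npz'))
g=lambda c,r,z: onz(p,90+r/3.4,350+c/3.4,z)
a=np.radians(5.55);ex=np.array([np.cos(a),np.sin(a)]);ey=np.array([-ex[1],ex[0]]);c0=np.array([577,146])
def loc(X): d=X[:2]-c0; return np.array([d@ex,d@ey])
for n,c,r,z in (('floorL',222,207,100),('floorR',308,207,100),('floor top R',308,178,100),('floor bot R',308,236,100),('lipR outer',385,220,124),('lipR inner',367,220,124),('lipL in',222,220,124),('lipL out',188,220,124),('lid front edge left',0,108,90),('lid front edge right',600,108,90),('lid right edge',655,85,85),('post L',88,112,90),('armR',318,112,90)):
    X=g(c,r,z); print(n,X,loc(X))
print('bar edges', [onz(p,r,c,250)[:2] for r,c in ((5,299),(5,341),(180,299),(180,337))], onz(p,0,0,0), ray(p,200,320)[0])
print('grip top', [onz(p,r,c,296)[:2] for r,c in ((205,294),(205,344),(315,293),(315,344))])
E
```

```text
floorL [581.18   7.33 100.  ] [  -9.25 -138.42]
floorR [605.02   9.67 100.  ] [  14.7 -138.4]
floor top R [603.37  17.59 100.  ] [  13.83 -130.36]
floor bot R [606.69   1.63 100.  ] [  15.59 -146.56]
lipR outer [616.53  11.34 124.  ] [  26.32 -137.86]
lipR inner [611.9   10.88 124.  ] [  21.67 -137.86]
lipL in [574.59   7.22 124.  ] [ -15.82 -137.89]
lipL out [565.84   6.37 124.  ] [ -24.61 -137.9 ]
lid front edge left [517.22  27.39  90.  ] [ -70.97 -112.27]
lid front edge right [684.42  43.76  90.  ] [  97.03 -112.15]
lid right edge [701.12  51.39  85.  ] [ 114.39 -106.17]
post L [541.92  28.7   90.  ] [ -46.26 -113.35]
armR [606.09  34.99  90.  ] [  18.22 -113.3 ]
bar edges [array([472.57,  86.9 ]), array([491.24,  88.72]), array([479.05,   6.65]), array([498.62,   8.58])] [126.99 113.51   0.  ] [485.01  50.31 420.54]
grip top [array([479.53,   8.32]), array([498.77,  10.21]), array([482.9 , -41.48]), array([504.75, -39.32])]
```

move_arm([
  [-4, 40, 0, 0, 0, 0, 10],
  [-8, 80, 0, 0, 0, 0, 10],
  [-12, 120, 0, 0, 0, 0, 10],
  [-16, 160, 0, 0, 0, 0, 10],
  [-20, 200, 0, 0, 0, 0, 10],
])

```text
t: 9.18
ee_pos: [472.1, 168.0, 259.8]
orientation: [-3.138, -0.149, -0.001]
ft_force: [1.1, 0.3, -3.9]
width: 22.1
```

move_arm([
  [-3, 30, 0, 0, 0, 0, 10],
  [-5, 45, 0, 0, 0, 0, 10],
  [-5, 45, 0, 0, 0, 0, 10],
  [-5, 45, 0, 0, 0, 0, 10],
])

```text
t: 9.52
ee_pos: [467.2, 212.0, 259.5]
orientation: [3.137, 0.154, -0.0]
ft_force: [-0.5, -1.4, -4.7]
width: 22.1
```

```bash
python3 - <<'E'
from h import *
from scipy.spatial.transform import Rotation as R
np.set_printoptions(precision=3,suppress=True)
o=get_obs(); M=R.from_rotvec(o['orientation']).as_matrix(); print(o['t'],o['ee_pos'],np.degrees(np.arctan2(M[1,0],M[0,0])),o['ft_force'],o['moment'],o['width'],o['qpos'])
p=shot('wrist','w5.png'); np.savez('w5.npz',**{k:p[k] for k in ('mtx','camera_from_world','color')})
for l in ('seat','iron'):
    print(l,[(x['location'],x['p'],onz(p,*x['location'],{'seat':100,'iron':0,'dial_pad':126,'dial_axis':90}[l])) for x in mark_of(p,l)][:2])
a=np.radians(5.55);ex=np.array([np.cos(a),np.sin(a)]);ey=np.array([-ex[1],ex[0]])
X=np.r_[np.array([577,146])+137*ey,110]; u=proj(p,X); print(u)
c,r=u.astype(int); a=p['color'][max(0,r-55):r+55,c-115:c+115,::-1]; print(c-115,max(0,r-55))
cv2.imwrite('pics/w5c.png',cv2.resize(a,None,fx=3.4,fy=3.4,interpolation=cv2.INTER_CUBIC))
# bar edges at several rows
g=cv2.cvtColor(p['color'],cv2.COLOR_RGB2GRAY).astype(float)
for r in range(5,200,32): print(r, g[r,288:352:2].astype(int))
E
```

```text
9.5167 [467.245 212.003 259.502] 5.626677131150522 [-0.473 -1.403 -4.715] [ 0.007 -0.112  0.032] 22.142278360927286 [ 0.403  0.214  1.839 -0.     1.089  0.305]
seat [([256.0, 415.8], 0.92, array([577.87 , 143.414, 100.   ]))]
iron [([219.5, 396.3], 0.63, array([578.945, 146.355,   0.   ]))]
[431.932 120.164]
316 65
5 [ 96  91  94  90 112 186 189 191 195 196 196 196 196 200 202 203 198 198
 197 201 202 204 205 203 202 201 164  95  94  90  91  93]
37 [132 133 132 133 132 173 189 191 192 194 195 197 194 198 200 200 197 196
 197 197 199 201 204 203 201 200 146  93  95  92  90  91]
69 [127 127 129 130 125 157 187 188 191 194 195 195 197 196 198 200 197 197
 197 198 200 200 203 203 201 192 132 138 138 135 136 135]
101 [125 125 125 126 127 139 189 186 190 192 193 194 193 193 197 197 195 195
 194 193 197 199 202 199 199 182 128 138 137 135 135 134]
133 [127 127 130 134 133 127 186 187 187 190 188 190 192 190 193 197 194 193
 193 192 193 196 201 199 195 160 137 136 131 130 129 129]
165 [134 132 116  93  99 106 165 185 186 189 190 189 189 189 192 195 191 192
 188 189 192 195 200 194 195 154 170 167 169 168 173 173]
197 [134 138 125  93  93  92 125  98  92  94  93  94  97  93  98  98  99  98
  97  97  99 103 103 109 146 144 164 167 166 169 170 169]
```

View pics/w5c.png

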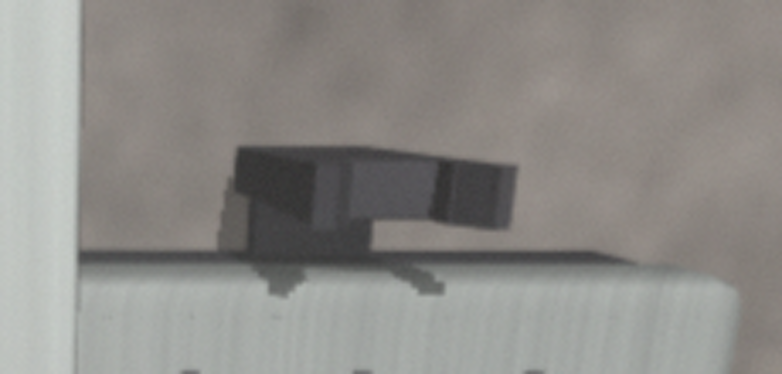

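```bash
python3 - <<'E'
from h import *
np.set_printoptions(precision=2,suppress=True)
a=np.radians(5.59);ex=np.array([np.cos(a),np.sin(a)]);ey=np.array([-ex[1],ex[0]]);c0=np.array([577,146])
def loc(X): d=X[:2]-c0; return np.array([d@ex,d@ey])
def show(f,cx,cy,L):
    p=dict(np.load(f))
    for n,c,r,z in L: print(n,loc(onz(p,cy+r/3.4,cx+c/3.4,z)))
show('w4.npz',350,90,(('floorR',308,207,100),('lipR out',385,220,124),('lipL outer',188,220,124),('lipL in',222,220,124)))
print()
show('w5.npz',316,65,(('floorR',437,190,100),('lipR out',515,195,124),('lipL outer',313,195,124),('lipL in',350,195,124),('floor top',437,160,100),('floor bot',437,219,100),('lid L',90,275,93),('lid R',690,275,93)))
p=dict(np.load('w5.npz'))
for z in (250,256):
    A=[(onz(p,r,l,z)+onz(p,r,q,z))/2 for r,l,q in ((5,297,340.8),(37,297.8,340.2),(69,298.2,339.8),(101,299,339),(133,299.6,338.4),(165,299.9,338))]
    W=[np.linalg.norm(onz(p,r,l,z)-onz(p,r,q,z)) for r,l,q in ((5,297,340.8),(165,299.9,338))]
    A=np.array(A)[:,:2]; d=np.polyfit(A[:,1],A[:,0],1); print(z,W,'yaw',np.degrees(np.arctan(-d[0])),'x at tcp y', np.polyval(d,212.0), [loc(x) for x in A[[0,5]]])
print('tcp loc',loc(np.array([467.245,212.0])))
E
```

```text
floorR [  14.61 -138.41]
lipR out [  26.23 -137.87]
lipL outer [ -24.7  -137.88]
lipL in [ -15.91 -137.88]

floorR [ 15.1  135.63]
lipR out [ 26.17 136.25]
lipL outer [-24.77 136.17]
lipL in [-15.44 136.19]
floor top [ 14.2  143.55]
floor bot [ 15.97 127.86]
lid L [-78.32 111.34]
lid R [ 92.22 111.61]
250 [np.float64(19.644161992397823), np.float64(19.53372579999625)] yaw 5.730938551185324 x at tcp y 468.7852171505673 [array([-101.6 ,  197.72]), array([-101.41,  124.82])]
256 [np.float64(18.95577746624668), np.float64(18.84921125648962)] yaw 5.730938551185311 x at tcp y 468.7718852375588 [array([-101.61,  196.39]), array([-101.43,  126.06])]
tcp loc [-102.8    76.38]
```

move_arm([
  [30, -18, 0, 0, 0, 0, 10],
  [60, -36, 0, 0, 0, 0, 10],
  [90, -55, 0, 0, 0, 0, 10],
  [110, -67, 0, 0, 0, 0, 10],
  [110, -67, -20, 0, 0, 0, 10],
])

```text
t: 10.08
ee_pos: [583.9, 141.4, 243.2]
orientation: [-3.138, -0.145, -0.016]
ft_force: [1.5, 0.4, -3.6]
width: 21.7
```

move_arm([
  [0, 0, -30, 0, 0, 0, 10],
  [0, 0, -60, 0, 0, 0, 10],
  [0, 0, -85, 0, 0, 0, 10],
  [0, 0, -85, 0, 0, 0, 10],
  [0, 0, -85, 0, 0, 0, 10],
])

```text
t: 10.5
ee_pos: [576.6, 143.4, 153.8]
orientation: [3.137, 0.15, -0.005]
ft_force: [-0.1, 1.2, -2.3]
width: 22.2
```

```bash
python3 - <<'E'
from h import *
from scipy.spatial.transform import Rotation as R
np.set_printoptions(precision=3,suppress=True)
o=get_obs(); M=R.from_rotvec(o['orientation']).as_matrix(); print(o['t'],o['ee_pos'],np.degrees(np.arctan2(M[1,0],M[0,0])),o['ft_force'],o['moment'],o['width'],o['qpos'])
p=shot('wrist','w6.png'); np.savez('w6.npz',**{k:p[k] for k in ('mtx','camera_from_world','color')})
a=np.radians(5.59);ex=np.array([np.cos(a),np.sin(a)]);ey=np.array([-ex[1],ex[0]]);c0=np.array([577,146])+1.1*ex-1.2*ey
print('tcp loc',(o['ee_pos'][:2]-c0)@ex,(o['ee_pos'][:2]-c0)@ey)
for n,x,y,z in (('slotL',-13,137,100),('slotR',13,137,100),('lipL',-25.5,137,124),('lipR',25.5,137,124),('barL',-10,165,150),('barR',10,165,150)):
    print(n,proj(p,np.r_[c0+x*ex+y*ey,z]))
E
```

```text
10.5 [576.597 143.435 153.82 ] 5.45787820708404 [-0.088  1.232 -2.302] [-0.095 -0.094 -0.005] 22.173907170850473 [ 0.224  0.466  1.746 -0.     0.933  0.129]
tcp loc -1.750807192705129 -1.313290467445991
slotL [296.044  -9.566]
slotR [342.63  -9.67]
lipL [267.393 -23.619]
lipR [371.349 -23.865]
barL [ 293.895 -127.429]
barR [ 344.814 -127.596]
```

View pics/w6.png

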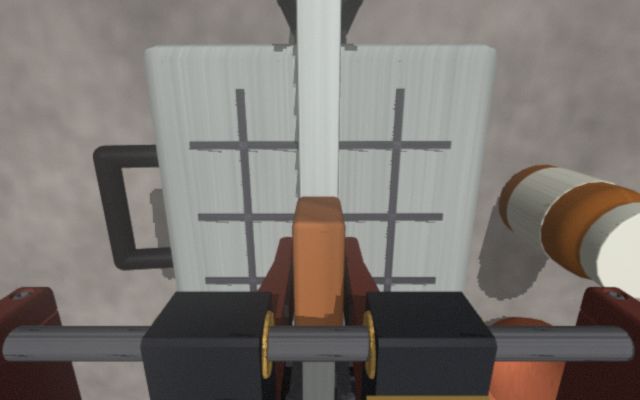

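Both lips show evenly around the bar at row 0 (278–297 left, 341–362 right). The bar sits about 1 mm towards the handle, so I'll correct that and lower it.

move_arm([
  [1, 0, -6, 0, 0, 0, 10],
  [1, 0, -12, 0, 0, 0, 10],
  [1, 0, -18, 0, 0, 0, 10],
  [1, 0, -24, 0, 0, 0, 10],
  [1, 0, -27, 0, 0, 0, 10],
])

```text
t: 10.97
ee_pos: [577.9, 144.8, 127.0]
orientation: [3.138, 0.153, -0.001]
ft_force: [-0.6, -0.2, -4.5]
width: 21.7
```

move_arm([
  [0, 0, -2, 0, 0, 0, 10],
  [0, 0, -4, 0, 0, 0, 10],
  [0, 0, -6, 0, 0, 0, 10],
  [0, 0, -8, 0, 0, 0, 10],
  [0, 0, -8, 0, 0, 0, 10],
])

```text
t: 11.38
ee_pos: [578.1, 144.8, 119.3]
orientation: [3.138, 0.152, -0.001]
ft_force: [0.0, 0.1, -4.4]
width: 21.9
```

move_arm([
  [0, 0, -1, 0, 0, 0, 10],
  [0, 0, -2, 0, 0, 0, 10],
  [0, 0, -2, 0, 0, 0, 10],
])

```text
t: 11.63
ee_pos: [578.2, 144.8, 117.6]
orientation: [3.138, 0.152, -0.0]
ft_force: [-0.2, 0.3, -5.0]
width: 21.8
```

move_arm([
  [0, 0, -1, 0, 0, 0, 10],
  [0, 0, -1, 0, 0, 0, 10],
  [0, 0, -1, 0, 0, 0, 10],
])

```text
t: 11.88
ee_pos: [578.4, 144.8, 116.8]
orientation: [-3.138, -0.152, -0.0]
ft_force: [-0.5, -1.1, -2.7]
width: 21.8
```

move_arm([
  [0, 0, -0.7, 0, 0, 0, 10],
  [0, 0, -0.7, 0, 0, 0, 10],
  [0, 0, -0.7, 0, 0, 0, 10],
])

```text
t: 12.13
ee_pos: [578.5, 144.8, 116.6]
orientation: [-3.138, -0.152, -0.001]
ft_force: [-1.4, -2.0, 5.1]
width: 21.9
```

```bash
python3 - <<'E'
from h import *
o=get_obs(); print(o['t'],o['ee_pos'],o['ft_force'],o['moment'])
p=shot('wrist','w7.png')
for n in ('scene','top'): shot(n,n+'1.png')
a=cv2.imread('pics/scene1.png')[130:260,240:420]; a=cv2.resize(a,(620,448),interpolation=cv2.INTER_CUBIC)
cv2.imwrite('pics/s1c.png',a)
E
```

```text
12.1333 [578.54377104 144.78530491 116.63400483] [-1.44187568 -1.95768762  5.1026062 ] [0.14779984 0.34739195 0.09186087]
```

View pics/w7.png

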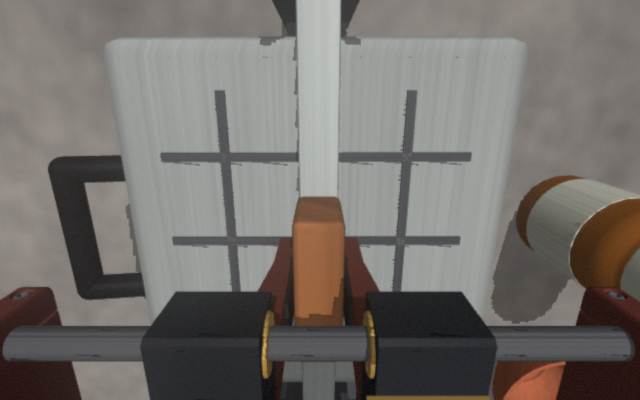

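The bar is seated: the force reversed from -4.5 to +5 N with the TCP at 116.6, the height expected for an underside at 100. The lid edges at 107 and 524 put the bar (297–340) about 1.5 mm off centre, within the slot. Next I release and lift.

move_arm([
  [0, 0, 0, 0, 0, 0, 60],
  [0, 0, 0, 0, 0, 0, 60],
  [0, 0, 0, 0, 0, 0, 60],
  [0, 0, 0, 0, 0, 0, 60],
  [0, 0, 0, 0, 0, 0, 60],
])

```text
t: 12.7
ee_pos: [578.3, 144.8, 115.8]
orientation: [3.138, 0.152, -0.0]
ft_force: [-0.2, -0.3, -0.1]
width: 51.8
```

move_arm([
  [0, 0, 10, 0, 0, 0, 60],
  [0, 0, 30, 0, 0, 0, 60],
  [0, 0, 60, 0, 0, 0, 60],
  [0, 0, 95, 0, 0, 0, 60],
  [0, 0, 110, 0, 0, 0, 60],
])

```text
t: 13.12
ee_pos: [580.1, 145.2, 230.9]
orientation: [-3.137, -0.152, -0.009]
ft_force: [0.3, 0.9, 0.4]
width: 59.9
```

move_arm([
  [0, 0, 20, 0, 0, 0, 60],
  [0, 0, 20, 0, 0, 0, 30],
  [0, 0, 20, 0, 0, 0, 0],
])

```text
t: 13.37
ee_pos: [578.9, 145.0, 247.3]
orientation: [-3.137, -0.152, -0.004]
ft_force: [-0.0, 0.8, 0.1]
width: 49.9
```

```bash
python3 - <<'E'
from h import *
np.set_printoptions(precision=2,suppress=True)
o=get_obs(); print(o['t'],o['ee_pos'],o['ft_force'],o['width'],o['qpos'])
p=shot('wrist','w8.png')
for l in ('bar','iron','seat','dial_pad'):
    print(l,[(x['location'],x['p'],onz(p,*x['location'],{'seat':100,'iron':0,'dial_pad':126,'bar':100}[l])) for x in mark_of(p,l)][:2])
E
```

```text
13.3667 [578.86 144.95 247.33] [-0.02  0.8   0.13] 49.89627394867871 [0.23 0.35 1.67 0.   1.11 0.13]
bar [([187.2, 319.7], 0.73, array([581.95, 144.15, 100.  ]))]
iron [([164.7, 317.3], 0.8, array([579.65, 145.11,   0.  ]))]
seat [([184.0, 315.1], 0.94, array([577.33, 146.84, 100.  ])), ([166.4, 317.7], 0.22, array([578.13, 163.85, 100.  ]))]
dial_pad [([386.1, 238.8], 0.56, array([517.66, -73.4 , 126.  ]))]
```

View pics/w8.png

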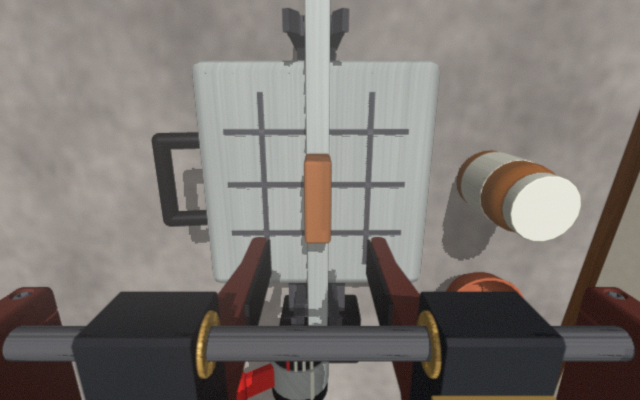

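The bar is centred in the left fork: lips at 284–350, bar at 306–329 at the top of the image. The fingers are clear of it. Next I go over the red pad.

move_arm([
  [-10, -35, 0, 0, 0, 0, 0],
  [-20, -72, 0, 0, 0, 0, 0],
  [-31, -110, 0, 0, 0, 0, 0],
  [-42, -148, 0, 0, 0, 0, 0],
  [-53, -186, 0, 0, 0, 0, 0],
])

```text
t: 14.03
ee_pos: [524.1, -42.5, 245.0]
orientation: [-3.138, -0.153, 0.002]
ft_force: [0.4, -0.6, -0.6]
width: 0.5
```

move_arm([
  [-12, -36, 0, 0, 0, 0, 0],
  [-12, -36, -35, 0, 0, 0, 0],
  [-12, -36, -60, 0, 0, 0, 0],
  [-12, -36, -75, 0, 0, 0, 0],
  [-12, -36, -75, 0, 0, 0, 0],
])

```text
t: 14.45
ee_pos: [510.4, -77.2, 167.2]
orientation: [-3.136, -0.151, 0.011]
ft_force: [-0.1, 0.4, -0.9]
width: 0.1
```

```bash
python3 - <<'E'
from h import *
np.set_printoptions(precision=2,suppress=True)
o=get_obs(); print(o['t'],o['ee_pos'],o['ft_force'],o['width'],o['qpos'])
p=shot('wrist','w9.png'); q=shot('scene','scene2.png')
for P in (p,q):
  for l in ('bar','seat','dial_pad'):
    print(l,[(x['location'],x['p'],onz(P,*x['location'],{'seat':100,'dial_pad':126,'bar':100}[l])) for x in mark_of(P,l)][:2])
E
```

```text
14.45 [510.39 -77.2  167.17] [-0.11  0.44 -0.89] 0.07553347060563055 [-0.17  0.34  1.91 -0.    0.9  -0.27]
bar []
seat []
dial_pad [([229.4, 329.5], 0.81, array([518.49, -76.53, 126.  ]))]
bar [([178.5, 336.8], 0.74, array([572.63, 164.3 , 100.  ]))]
seat [([183.5, 334.8], 0.83, array([583.72, 127.95, 100.  ]))]
dial_pad [([197.3, 288.2], 0.47, array([510.41, -73.06, 126.  ]))]
```

View pics/w9.png

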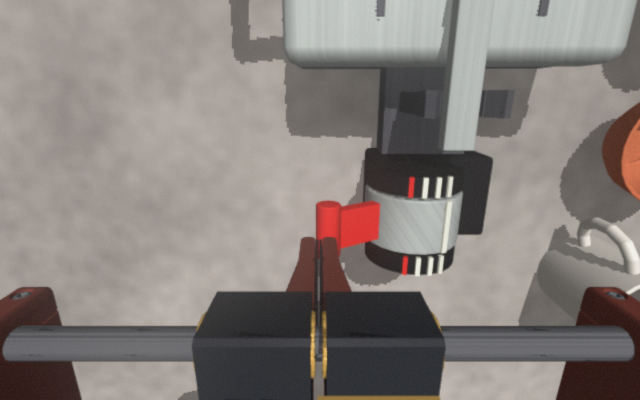

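The pad (316–341, 203–248) lies under the closed fingertips (300–340). The bar's right end runs past the right fork between its lips. I'll approach and press slowly.

move_arm([
  [0, 0, -12, 0, 0, 0, 0],
  [0, 0, -24, 0, 0, 0, 0],
  [0, 0, -29, 0, 0, 0, 0],
  [0, 0, -29, 0, 0, 0, 0],
  [0, 0, -29, 0, 0, 0, 0],
])

```text
t: 15.27
ee_pos: [513.4, -77.2, 142.2]
orientation: [3.138, 0.153, -0.0]
ft_force: [0.2, 0.6, -0.4]
width: 0.9
```

move_arm([
  [0, 0, -2, 0, 0, 0, 0],
  [-1, 0, -4, 0, 0, 0, 0],
  [-1, 0, -6, 0, 0, 0, 0],
  [-2, 0, -8, 0, 0, 0, 0],
  [-2, 0, -10, 0, 0, 0, 0],
])

```text
t: 15.68
ee_pos: [511.2, -77.3, 132.4]
orientation: [3.138, 0.152, -0.0]
ft_force: [-7.3, -0.4, 13.7]
width: 0.2
```

move_arm([
  [0, 0, -2, 0, 0, 0, 0],
  [0, 0, -4, 0, 0, 0, 0],
  [-1, 0, -6, 0, 0, 0, 0],
  [-1, 0, -8, 0, 0, 0, 0],
  [-2, 0, -10, 0, 0, 0, 0],
])

```text
t: 16.1
ee_pos: [506.5, -77.4, 122.0]
orientation: [-3.138, -0.153, 0.009]
ft_force: [-9.4, -1.8, 11.4]
width: 0.3
```

move_arm([
  [0, 0, -2, 0, 0, 0, 0],
  [0, 0, -4, 0, 0, 0, 0],
  [0, 0, -6, 0, 0, 0, 0],
  [-1, 0, -8, 0, 0, 0, 0],
  [-1, 0, -10, 0, 0, 0, 0],
])

```text
t: 16.52
ee_pos: [505.0, -77.2, 111.9]
orientation: [-3.137, -0.153, 0.01]
ft_force: [-10.6, -0.6, 13.2]
width: 0.4
```

move_arm([
  [0, 0, -2, 0, 0, 0, 0],
  [0, 0, -4, 0, 0, 0, 0],
  [0, 0, -6, 0, 0, 0, 0],
  [0, 0, -8, 0, 0, 0, 0],
  [0, 0, -10, 0, 0, 0, 0],
])

```text
t: 16.93
ee_pos: [504.9, -77.0, 101.6]
orientation: [-3.137, -0.152, 0.01]
ft_force: [-8.0, 0.5, 9.8]
width: 0.2
```

move_arm([
  [0, 0, -2, 0, 0, 0, 0],
  [0, 0, -4, 0, 0, 0, 0],
  [0, 0, -6, 0, 0, 0, 0],
  [0, 0, -8, 0, 0, 0, 0],
  [0, 0, -10, 0, 0, 0, 0],
])

```text
t: 17.35
ee_pos: [505.0, -77.0, 91.7]
orientation: [-3.137, -0.153, 0.01]
ft_force: [-9.2, -0.5, 11.2]
width: 0.4
```

move_arm([
  [1, 0, -1, 0, 0, 0, 0],
  [2, 0, -2, 0, 0, 0, 0],
  [3, 0, -3, 0, 0, 0, 0],
  [3, 0, -4, 0, 0, 0, 0],
])

```text
t: 17.68
ee_pos: [509.5, -77.0, 88.1]
orientation: [-3.137, -0.152, 0.006]
ft_force: [-6.1, 1.0, 11.1]
width: 0.4
```

```bash
python3 - <<'E'
from h import *
np.set_printoptions(precision=2,suppress=True)
o=get_obs(); print(o['t'],o['ee_pos'],o['ft_force'],o['moment'],o['width'])
p=shot('wrist','w10.png')
print([(x['location'],x['p'],onz(p,*x['location'],78)) for x in mark_of(p,'dial_pad')])
E
```

```text
17.6833 [509.51 -77.01  88.07] [-6.12  1.01 11.14] [ 0.09  1.1  -0.02] 0.36742376976009733
[]
```

View pics/w10.png

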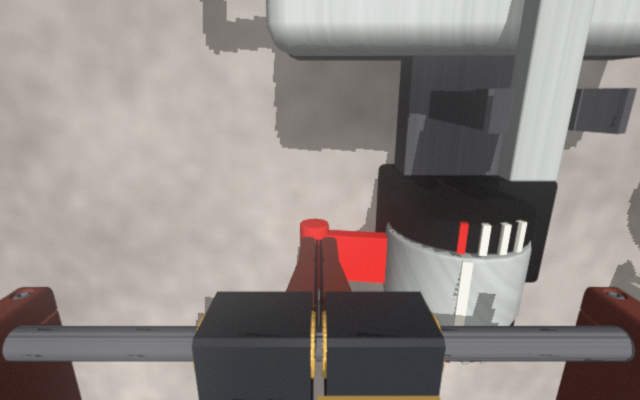

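The pad is centred under the fingertips, with its end face at (314,228). The pointer line at column 465 is almost on the red mark at 462. I'll go a few mm further to the third click.

move_arm([
  [0, 0, -2, 0, 0, 0, 0],
  [0, 0, -4, 0, 0, 0, 0],
  [0, 0, -6, 0, 0, 0, 0],
  [0, 0, -6, 0, 0, 0, 0],
  [0, 0, -6, 0, 0, 0, 0],
])

```text
t: 18.2
ee_pos: [510.4, -77.0, 82.3]
orientation: [-3.137, -0.152, 0.003]
ft_force: [-3.7, 1.1, 9.1]
width: 0.4
```

move_arm([
  [0, 0, 0, 0, 0, 0, 0],
  [0, 0, 0, 0, 0, 0, 0],
  [0, 0, 0, 0, 0, 0, 0],
  [0, 0, 0, 0, 0, 0, 0],
  [0, 0, 0, 0, 0, 0, 0],
])

```text
t: 18.62
ee_pos: [510.3, -77.0, 82.3]
orientation: [-3.137, -0.152, 0.003]
ft_force: [-4.5, 1.4, 8.6]
width: 0.5
```

```bash
python3 - <<'E'
from h import *
np.set_printoptions(precision=2,suppress=True)
o=get_obs(); print(o['t'],o['ee_pos'],o['ft_force'],o['moment'],o['width'])
p=shot('wrist','w11.png'); shot('top','top3.png')
a=p['color'][170:330,290:560,::-1]; b=p['color'][0:170,380:640,::-1]
cv2.imwrite('pics/fin.png',np.hstack([cv2.resize(a,(400,300)),cv2.resize(b,(390,300))]))
E
```

```text
18.6167 [510.32 -77.04  82.28] [-4.46  1.38  8.56] [0.13 0.71 0.04] 0.5248649182546303
```

```bash
python3 -c "
from h import *
print(close_job())"
```

```text
the job is handed in; nothing more can be done
None
```

I laid the retaining bar in both forks, let it go, then pressed the dial's red tab to about the third click. I handed the job in at about 18.7 s, still holding the tab; `close_job` reports no verdict.

- **Bar:** While I lowered it, the wrist force changed from -4.5 N to +5 N with the underside at 100 mm, so the forks were carrying its weight. After release, the wrist camera showed it centred between the left fork's lips. A later view showed its right end past the right fork, also between the lips. A look just before release put it about 1.5 mm or a little more off centre across the iron, within the slot.
- **Dial:** I pressed it slowly, with wrist force readings of at most about 17 N. At the end the push was steady at 8.6 N upward plus 4.5 N sideways, which is mostly friction. The fingertip height of 82.3 mm works out to about 0.74 rad. In a picture taken 6 mm before the end, the pointer line was almost on the red mark.
- **Other objects:** I kept the arm well clear of them, but I did not measure them again at the end.
- **Failed or disagreeing checks:**
  - The last picture could not be viewed because the 12-picture limit was reached, so the final dial angle rests on the fingertip height and force.
  - The network's scene-camera marks for the bar and seat differed from the wrist camera's by about 20 mm; I trusted the wrist camera.
  - The first two moves stopped about 28 mm short because my steps were too long; I corrected that before gripping the bar.

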